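Set the screwdriver controller to step six and store it

TASK

Set the grey screwdriver controller to its sixth position: with a fingertip against the side of the selector's black lever, push it clockwise click by click, counting the orange dot as position one, until it rests in position six, and do not let it go past. Then press the green button down to store the setting, and let it come up again. Only touch and push: do not pinch the lever between the fingers, do not press the button while the selector stands anywhere else, and leave the other things on the bench where they are.

Things in the scene. Friction and masses are not known exactly. Their poses are not given: they have to be found in the camera images.
- controller: Grey bench controller with a black top panel, fixed to the bench: 150 (its x) x 240 (its y), panel top 56 above the bench. Origin: centre of its underside; its x points away from the robot, its y to the left, z up. On the panel: the selector dial to the left, the green button to the right, a blank display behind the button. Sizes in mm.
- dial_centre (a point): Point on the selector's vertical axis, on the top face of the grey dial disc (diameter 92, top 5 above the panel). Fixed to the controller, same axes; does not turn. Round it, 57 out, the panel has a flat mark for each position: an orange dot for one, then seven white bars clockwise. Sizes in mm.
- selector (a joint): Selector angle, rad: 0 at position one, growing clockwise seen from above, pi/6 (0.5236) a click; eight positions, stops at -0.03 and 3.695. At angle q the lever points, in the controller's frame, 1.8326 - q from its x axis towards its y. Starts at rest in any of positions one to four. Detents hold it: past the half-way crest it snaps on into the next one.
- lever_end (a point): Middle of the outer end face of the black pointer lever on the dial: 44 from the axis, 11 above the disc. Its x points outwards along the lever, z up. The lever is an upright bar 56 long (12 behind the axis to 44 in front), 14 thick, 22 high above the disc; a white line on top marks the pointing half. Nothing else stands within 60 of the axis. Sizes in mm.
- push_point (a point): Middle of the lever's counter-clockwise side face near its outer end: 36 from the axis, 11 above the disc. Same axes as lever_end, so its y points out of the face, away from the lever; pushing along -y turns the selector clockwise. About 0.1 N m, some 3 N here, takes it out of a detent. Sizes in mm.
- store_button_top (a point): Centre of the top of the green push button, diameter 30, at rest 18 above the panel; its black collar (diameter 46) is 12 high. Moves with the button. Pressed straight down. Sizes in mm.
- store_button (a joint): Travel of the green button, 0 up to 0.006 m fully down; sprung, about 1.5 N to start it and 5 N fully down; it counts as pressed beyond 0.0035.
- electric_driver: Black electric screwdriver, 37x201x42, lying left of the controller (mm). A bystander, to be left alone; origin at its underside.
- part_box_1: Small white closed carton, 39x55x30, right of the controller (mm). A bystander, to be left alone; origin at its underside.
- solder_spool: Blue spool wound with grey wire, diameter 64, height 39, right of the controller (mm). A bystander, to be left alone; origin at its underside.
- heatsink_a: Bright finned heat sink, 40x40x18, behind the controller (mm). A bystander, to be left alone; origin at its underside.
- fan_b: Small black fan with a lead, 68x112x26, on the left, near the tall cabinet (mm). A bystander, to be left alone; origin at its underside.
- hex_keys: Yellow folding hex key set, 30x88x21, on the left (mm). A bystander, to be left alone; origin at its underside.
- driver_yellow: Screwdriver with a yellow handle, 27x160x26, on the left (mm). A bystander, to be left alone; origin at its underside.
- caliper: Steel caliper, 74x175x11, far to the left (mm). A bystander, to be left alone; origin at its underside.

How it is judged:
By the outcome, as a careful person would: the job done as asked, in the order asked, and still so for the second after the job is handed in, with the robot touching nothing.
It also fails if it takes over 67 s, if anything falls off the work surface, if the arm or the gripper's body presses on something with over 40 N, if the wrist force passes 120 N, or if a joint passes its speed limit or range.

ROBOT

A 6-joint arm with a two-finger parallel gripper is mounted at the origin on a cart in front of the work surface, level with it; the furniture and walls round the work are solid. World frame = base frame: x ahead of the robot, y to its left, z up, the work surface at z = 0. Lengths are in m, angles in rad, forces in N, time in s.
With the tool pointing down it reaches from about 0.35 to 0.775 m from the base axis. Payload 7.3 kg.
Tool frame: the origin (TCP) lies at the very end of the fingers, on their centre line; the grasp point (between the pads) lies 19 mm behind it; z points along the fingers, y is the direction in which the jaws open and shut (so a half turn about z gives the same grasp; the last joint's range is limited). The gripper opens to 92 mm and grips with 3 to 60 N. Pads are 19 mm wide; open, the fingers measure 130 mm over their backs; the gripper's body (75 mm by 190 mm) begins 47 mm behind the grasp point.
Start: joints at [1.183, 0.342, 1.524, -0, 1.275, -0.146], TCP at [0.126, 0.51, 0.227] pointing down, gripper open.
Joint ranges: [-2.53, 2.53], [-0.77, 2.02], [0.04, 2.7], [-1, 4.14], [0.28, 2.66], [-3.11, 3.11]. Speed limits (rad/s): [2.57, 2.57, 3.14, 3.14, 3.14, 3.14].

INTERFACE

Orientations are given as [roll, pitch, yaw] about the fixed x, y, z axes, in that order (R = Rz(yaw) Ry(pitch) Rx(roll)).
In Python, from cell import robot gives the robot as it stands.
- The arm moves only by the tool apply_moves, never from a script. Its argument "plan" is a list of rows, each an object of numbers: "tx", "ty", "tz": the shift along the tool's x, y, z in m; "yaw": the turn about the tool's z in rad; "grip": the opening, from -1 (shut) to 1 (fully open), so that 0 is half open. In form: [{"tx": .., "ty": .., "tz": .., "yaw": .., "grip": ..}, ...]. A call has 1 to 8 rows; each row is the pose to reach, as a shift and turn from the pose commanded when the call began, along the tool's axes at that moment; what a row does not reach only later rows make up. A row lasts 1/8 s, in which the tool goes at most 62.5 mm and 10.7 degrees, less where a joint would pass 70% of its speed; a pose out of reach is approached as far as the arm can. A call with a gripper value outside its range is refused whole. The fingers move at their own pace and stop on an object; "force" is the grip in N (left out, the last holds). Time passes only in rows, so rows that repeat a pose let the fingers close. It gives the time, the measured TCP pose, the force and the opening at its end, in the units of the state.
- robot.observe(): the state, without advancing time (a new reading comes with each control period).
- robot.read_camera(name): name is "scene" or "side" or "wrist"; returns (picture, depth): 384x512x3 uint8, red, green, blue; 384x512 float32, m along the optical axis (not along the pixel's ray), 0 where there is no reading.
- robot.get_calibration(name): a dict with "camera_matrix" (3x3 intrinsics, pixels), "R" (3x3) and "t" (3): a world point X has camera coordinates R X + t. Camera axes: x right, y down, z forward; pixel columns grow to the right and rows downward; lengths in m; the calibration is good to about 2 mm. The wrist camera is an equidistant fisheye: a pixel r from the principal point sees the ray r / f radians off the axis. A picture is of the moment at which its call begins: read the wrist's pose just before it. get_calibration takes no time and is no camera call; for the wrist camera it gives the pose at the moment of the call.
- robot.hand_in(): hands the job in, once; it reports no verdict.
Trained networks look in the newest picture that a camera, given by its name, has taken for a name from the list of things; names that differ only in an ending like _2 or _b are one class to them, and where a whole thing is asked for, a point or a joint stands for the part that bears it (a point fixed in the world has none). Each returns a list of dicts, best first, with "confidence" (0 to 1); they miss things now and then, are a little off and sometimes report something else, mostly with a low value. They report only what shows in the picture. A call takes as long as a camera call.
- robot.outline_of(label, camera): "region" (384x512 bool, what is visible of it) and "pixel" ([row, column] in pixels, amid what is visible of it).
- robot.tip_of(label, camera): "pixel" ([row, column] in pixels: a listed point, or the origin of a listed thing).
The state is a dict: "time": time; "qpos": joint angles; "qvel": joint speeds; "joint_efforts": joint torques, N m; "tool_pos": TCP position; "tool_rot": TCP orientation; "contact_force": force on the tool from outside, world axes, zero at the start; "torque": the same for the moment, N m; "opening": finger opening in m.
Only numpy, scipy, OpenCV 4.12 (cv2) and the standard library are available. Lean on these libraries where they do the work, as an engineer would, in place of code of your own. Each camera call takes 0.05 s, during which the arm holds its last target.

## Working session

There is one attempt and no reset: what is moved stays moved. The work goes in short steps, Python scripts to look and compute and a tool call to move; the robot and the scene stay as the last step left them, time stands still between calls to the robot, and variables do not carry over. Pictures are saved under pics/ and viewed, and the job is handed in when it is done.

Besides the shell and the picture viewer there is one more tool, called as name([rows], argument=value, ...), one row to a line, values as JSON. apply_moves: Moves the arm, as the interface text tells. Its arguments: {"type":"object","properties":{"plan":{"type":"array","items":{"type":"object","properties":{"tx":{"type":"number"},"ty":{"type":"number"},"tz":{"type":"number"},"yaw":{"type":"number"},"grip":{"type":"number"}}}},"force":{"type":"number"}},"required":["plan"]}

```bash
mkdir -p pics; ls
python3 - <<'E'
from cell import robot
import cv2,numpy as np
print(robot.observe())
for n in ["scene","side","wrist"]:
    p,d=robot.read_camera(n); cv2.imwrite(f"pics/{n}0.png",p[:,:,::-1]); np.save(f"{n}0.npy",d)
    print(n,robot.get_calibration(n))
    for l in ["dial_centre","lever_end","store_button_top","controller","push_point"]:
        print(l,[(r["pixel"],round(r["confidence"],2)) for r in robot.tip_of(l,n)][:2])
E
```

```text
pics
{'time': 0.0, 'qpos': array([ 1.18301406e+00,  3.42722044e-01,  1.52501829e+00,  1.29103012e-06,
        1.27540444e+00, -1.46039055e-01]), 'qvel': array([-9.65754684e-04,  2.93641327e-04,  4.56557192e-04,  2.51208413e-04,
        1.27919473e-03,  5.96675562e-05]), 'joint_efforts': array([-7.61681604e-04, -4.31236017e+01, -2.44213718e+01,  7.16509810e-02,
        5.60320972e-02, -9.54563370e-05]), 'tool_pos': array([0.12552388, 0.50935106, 0.22604488]), 'tool_rot': array([-3.14005723e+00, -2.27087267e-04,  2.89984890e+00]), 'contact_force': array([ 0.31756114, -0.00444948,  0.3390149 ]), 'torque': array([ 0.01097678, -0.05433311, -0.00535372]), 'opening': 0.09168761155665456}
scene {'camera_matrix': array([[411.05501247,   0.        , 252.04811182],
       [  0.        , 411.05501247, 191.8459786 ],
       [  0.        ,   0.        ,   1.        ]]), 'R': array([[-0.83343398, -0.55241115,  0.01515666],
       [-0.41547734,  0.60828356, -0.67629113],
       [ 0.36437121, -0.56994126, -0.7364785 ]]), 't': array([0.50942188, 0.17398002, 1.33242805])}
dial_centre [([174.4, 266.8], 
[... 614 characters left out ...]
_centre [([212.7, 259.4], 0.65)]
lever_end [([201.0, 253.6], 0.77)]
store_button_top [([208.0, 250.1], 0.55), ([229.9, 259.2], 0.48)]
controller [([236.9, 259.3], 0.82)]
push_point [([204.1, 252.9], 0.89)]
wrist {'camera_matrix': array([[297.31863964,   0.        , 253.84038826],
       [  0.        , 297.31863964, 193.16470989],
       [  0.        ,   0.        ,   1.        ]]), 'R': array([[ 2.39769687e-01,  9.70829798e-01,  2.29380812e-05],
       [ 9.29481113e-01, -2.29564460e-01,  2.88730010e-01],
       [ 2.80312963e-01, -6.92073835e-02, -9.57410560e-01]]), 't': array([-0.52574564, -0.03554154,  0.39172158])}
dial_centre []
lever_end []
store_button_top []
controller []
push_point []
```

View pics/scene0.png

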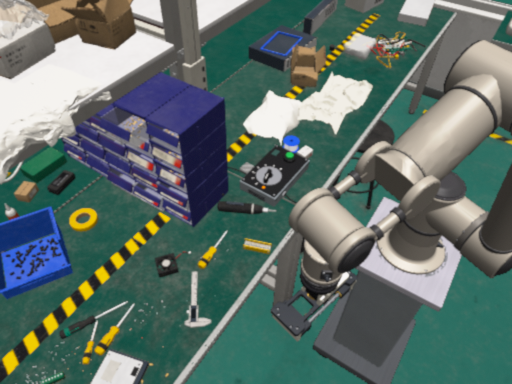

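View pics/side0.png

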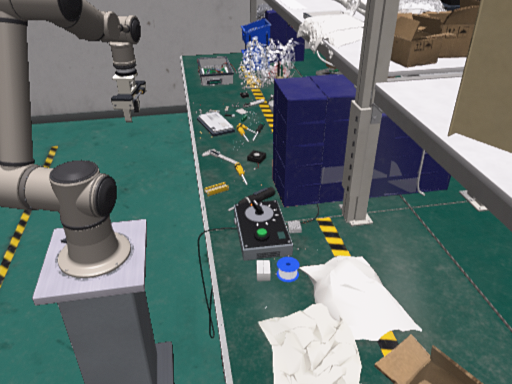

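View pics/wrist0.png

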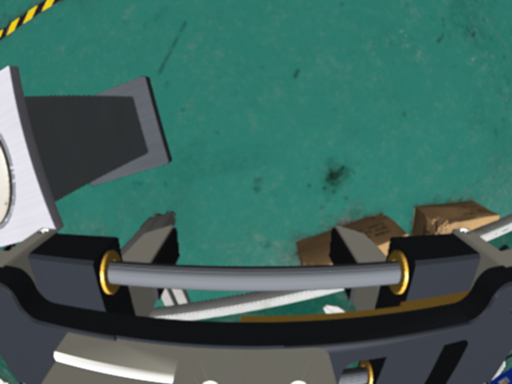

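The controller shows in the scene view at about (row 172, col 272) and in the side view at (225, 262). In the side view the dial is at the far (left) end and the green button at (235, 262). Next I enlarge these crops and locate them.

```bash
cat > h.py <<'E'
import numpy as np,cv2
from scipy.spatial.transform import Rotation as Ro
def ray(c,px):
    K=c["camera_matrix"];r,co=px
    v=np.array([(co-K[0,2])/K[0,0],(r-K[1,2])/K[1,1],1.])
    return -c["R"].T@c["t"], c["R"].T@v
def fray(c,px):
    K=c["camera_matrix"];r,co=px
    x=(co-K[0,2])/K[0,0];y=(r-K[1,2])/K[1,1];t=np.hypot(x,y)
    s=np.sin(t)/t if t>1e-9 else 1
    return -c["R"].T@c["t"], c["R"].T@np.array([x*s,y*s,np.cos(t)])
def atz(o,d,z): return o+d*(z-o[2])/d[2]
def fproj(c,X):
    p=c["R"]@np.asarray(X)+c["t"];K=c["camera_matrix"]
    t=np.arctan2(np.hypot(p[0],p[1]),p[2]);r=np.hypot(p[0],p[1])+1e-12
    return np.array([K[1,2]+K[1,1]*t*p[1]/r,K[0,2]+K[0,0]*t*p[0]/r])
E
python3 - <<'E'
from cell import robot
from h import *
for n,pts in [("scene",dict(dial=(174.4,266.8))),("side",dict(dial=(212.7,259.4),lever=(201,253.6),btn=(232,262)))]:
    c=robot.get_calibration(n)
    for k,p in pts.items(): print(n,k,atz(*ray(c,p),0.061 if k=='dial' else 0.075))
a=cv2.imread("pics/scene0.png")[130:210,230:320]; b=cv2.imread("pics/side0.png")[180:290,215:315]
cv2.imwrite("pics/c0.png",np.hstack([cv2.resize(a,(400,400),interpolation=2),cv2.resize(b,(400,400),interpolation=2)]))
E
```

```text
scene dial [0.52426245 0.0382494  0.061     ]
side dial [0.5200724 0.0315611 0.061    ]
side lever [0.51002569 0.08083876 0.075     ]
side btn [ 0.50556623 -0.08656007  0.075     ]
```

View pics/c0.png

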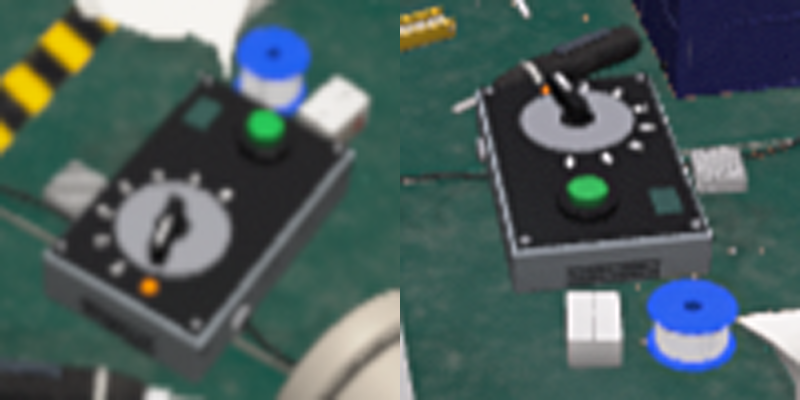

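Run:
```python
from cell import robot
from h import *
s=robot.observe();c=robot.get_calibration("wrist")
T=Ro.from_euler("xyz",s["tool_rot"]).as_matrix()
print("cam in tool",T.T@(-c["R"].T@c["t"]-s["tool_pos"]), "axis",T.T@c["R"].T@[0,0,1])
tgt=np.array([0.46,0.03,0.22]);print(T.T@(tgt-s["tool_pos"]))
tgt=np.array([0.30,0.36,0.226]);print(T.T@(tgt-s["tool_pos"]))
c=robot.get_calibration("side")
for p in [(203,275),(176,270),(215,385)]: print(atz(*ray(c,p),0))
```

```text
cam in tool [ 0.07887176  0.0007501  -0.15855072] axis [-2.88734508e-01 -1.95864987e-04  9.57409184e-01]
[-0.43947844 -0.38574514  0.00670422]
[-0.2051037  -0.10366542  0.00074508]
[6.01604570e-01 1.64003790e-01 1.11022302e-16]
[0.62267784 0.35084137 0.        ]
[9.54285328e-01 2.32202590e-02 1.11022302e-16]
```

```bash
cat >> h.py <<'E'
def move(s,tgt,yawdeg):
    T=Ro.from_euler("xyz",s["tool_rot"]).as_matrix()
    d=T.T@(np.array(tgt)-s["tool_pos"]); dy=(np.rad2deg(s["tool_rot"][2])-yawdeg)
    dy=(dy+180)%360-180
    return d.round(4),np.deg2rad(dy).round(4)
E
python3 - <<'E'
from cell import robot
from h import *
print(move(robot.observe(),[.52,-.06,.2],90))
E
```

```text
(array([-0.5193, -0.4588,  0.0267]), np.float64(1.329))
```

apply_moves([
  {"tx": -0.26, "ty": -0.23, "tz": 0.013, "yaw": 0.66, "grip": -1},
  {"tx": -0.26, "ty": -0.23, "tz": 0.013, "yaw": 0.66, "grip": -1},
  {"tx": -0.26, "ty": -0.23, "tz": 0.013, "yaw": 0.66, "grip": -1},
  {"tx": -0.26, "ty": -0.23, "tz": 0.013, "yaw": 0.66, "grip": -1},
  {"tx": -0.26, "ty": -0.23, "tz": 0.013, "yaw": 0.66, "grip": -1},
  {"tx": -0.26, "ty": -0.23, "tz": 0.013, "yaw": 0.66, "grip": -1},
  {"tx": -0.26, "ty": -0.23, "tz": 0.013, "yaw": 0.66, "grip": -1},
])

```text
time: 1.78
tool_pos: [0.3242, 0.2227, 0.2138]
tool_rot: [3.141, 0.0, 2.235]
contact_force: [-0.6, -0.6, 0.1]
opening: 0.0264
```

Run:
```python
from cell import robot
from h import *
print(move(robot.observe(),[.52,-.06,.2],90))
```

```text
(array([-0.3433, -0.0202,  0.0139]), np.float64(0.6647))
```

apply_moves([
  {"tx": -0.343, "ty": -0.02, "tz": 0.014, "yaw": 0.665, "grip": -1},
  {"tx": -0.343, "ty": -0.02, "tz": 0.014, "yaw": 0.665, "grip": -1},
  {"tx": -0.343, "ty": -0.02, "tz": 0.014, "yaw": 0.665, "grip": -1},
  {"tx": -0.343, "ty": -0.02, "tz": 0.014, "yaw": 0.665, "grip": -1},
  {"tx": -0.343, "ty": -0.02, "tz": 0.014, "yaw": 0.665, "grip": -1},
  {"tx": -0.343, "ty": -0.02, "tz": 0.014, "yaw": 0.665, "grip": -1},
  {"tx": -0.343, "ty": -0.02, "tz": 0.014, "yaw": 0.665, "grip": -1},
  {"tx": -0.343, "ty": -0.02, "tz": 0.014, "yaw": 0.665, "grip": -1},
])

```text
time: 2.78
tool_pos: [0.5196, -0.0557, 0.1995]
tool_rot: [-3.141, -0.001, 1.576]
contact_force: [-0.7, 0.7, 0.8]
opening: 0.0007
```

Run:
```python
from cell import robot
from h import *
s=robot.observe();c=robot.get_calibration("wrist");print(s["time"],s["tool_pos"],s["tool_rot"],s["opening"])
p,d=robot.read_camera("wrist"); cv2.imwrite("pics/w1.png",cv2.resize(p[:,:,::-1],(768,576),interpolation=2));np.savez("w1.npz",d=d,p=p,**c)
for l in ["dial_centre","lever_end","store_button_top","push_point"]:
    print(l,[(r["pixel"],round(r["confidence"],2)) for r in robot.tip_of(l,"wrist")][:2])
```

```text
2.775 [ 0.51961186 -0.05574556  0.19951966] [-3.14072852e+00 -8.64459881e-04  1.57581912e+00] 0.000687872360378498
dial_centre [([92.7, 250.9], 0.79)]
lever_end [([46.6, 238.4], 0.84)]
store_button_top [([212.2, 238.8], 0.88)]
push_point [([54.8, 237.5], 0.61)]
```

View pics/w1.png

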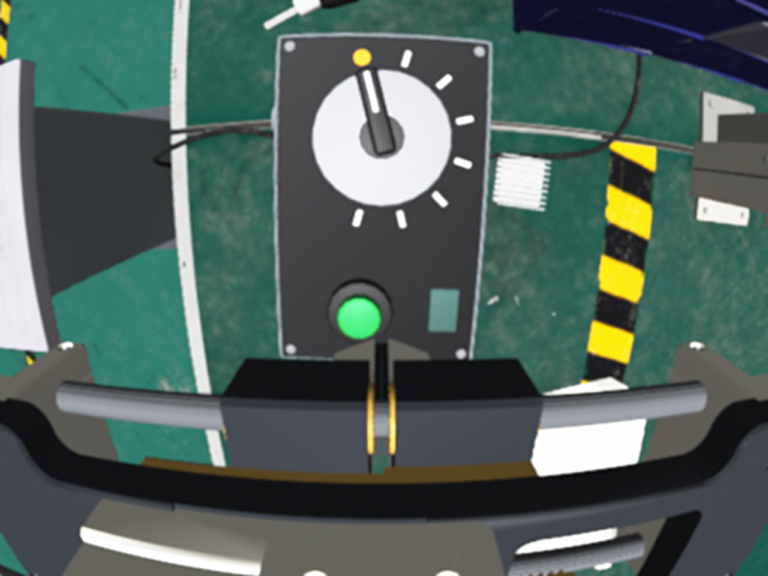

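The lever stands at position one: its white line points at the orange dot (about row 57, col 362 in the 768-wide picture). The seven white bars run clockwise to (218, 358), and the green button is at (315, 358). I'll fit the dial centre and controller yaw from the marks.

```bash
cat > fit.py <<'E'
from h import *
from scipy.optimize import least_squares
w=np.load("w1.npz");c={k:w[k] for k in("camera_matrix","R","t")}
p=w["p"];d=w["d"]
big=[(57,362),(58,406),(82,444),(120,464),(162,462),(199,439),(219,401),(218,358)]
g=p.astype(int);W=[]
for i,(r,co) in enumerate(big):
    r0,c0=int(round(r/1.5)),int(round(co/1.5)); b=g[r0-7:r0+8,c0-7:c0+8]
    m=(b[...,0]>110)&(b[...,0]-b[...,2]>80) if i==0 else (b.min(2)>120)
    n,lab,st,ce=cv2.connectedComponentsWithStats(m.astype(np.uint8))
    k=min(range(1,n),key=lambda k:np.hypot(*(ce[k]-7))); W.append(atz(*fray(c,(r0-7+ce[k][1],c0-7+ce[k][0])),0.056))
W=np.array(W)
f=lambda x:np.concatenate([(x[:2]+.057*np.c_[np.cos(x[2]+1.8326-np.arange(8)*np.pi/6),np.sin(x[2]+1.8326-np.arange(8)*np.pi/6)]-W[:,:2]).ravel()])
s=least_squares(f,[.52,.03,0]);print("dial",s.x,"rms",np.sqrt(np.mean(s.fun**2)))
print("btn",atz(*fray(c,(212.2,238.8)),.074))
m=(g[...,1]>150)&(g[...,0]<120)&(g[...,2]<150);m[:180]=0;m[240:]=0;ys,xs=np.nonzero(m);print(ys.mean(),xs.mean(),atz(*fray(c,(ys.mean(),xs.mean())),.074))
a=atz(*fray(c,(46.6,238.4)),.072);print("lever end",a,np.rad2deg(np.arctan2(a[1]-s.x[1],a[0]-s.x[0])-s.x[2]))
for big in [(36,281),(40,491)]:
    print("corner",atz(*fray(c,np.array(big)/1.5),.056))
print("panel depth z check", [ (lambda o,dd:(o+dd/ (c["R"]@dd)[2]*d[q])[2])(*fray(c,q)) for q in [(170,265),(92,225),(212,238)]])
E
python3 fit.py
```

```text
dial [ 0.51884848  0.0385785  -0.02374134] rms 0.00011295942515071861
btn [ 0.50374328 -0.08263292  0.074     ]
211.35510887772193 253.00502512562815 [ 0.51823278 -0.08161873  0.074     ]
lever end [0.50373866 0.08150401 0.072     ] 110.75239458437697
corner [0.45047586 0.11169964 0.056     ]
corner [0.59307353 0.1099845  0.056     ]
panel depth z check [np.float64(0.05603018519570235), np.float64(0.06208646515601096), np.float64(0.07931677784674634)]
```

apply_moves([
  {"tx": 0.05, "ty": -0.043, "tz": 0.0, "yaw": -1.45, "grip": -1},
  {"tx": 0.121, "ty": -0.043, "tz": 0.0, "yaw": -1.45, "grip": -1},
  {"tx": 0.121, "ty": -0.043, "tz": 0.0, "yaw": -1.45, "grip": -1},
  {"tx": 0.121, "ty": -0.043, "tz": 0.0, "yaw": -1.45, "grip": -1},
  {"tx": 0.121, "ty": -0.043, "tz": 0.0, "yaw": -1.45, "grip": -1},
  {"tx": 0.121, "ty": -0.043, "tz": 0.0, "yaw": -1.45, "grip": -1},
  {"tx": 0.121, "ty": -0.043, "tz": 0.0, "yaw": -1.45, "grip": -1},
  {"tx": 0.121, "ty": -0.043, "tz": 0.0, "yaw": -1.45, "grip": -1},
])

```text
time: 4.03
tool_pos: [0.4764, 0.064, 0.2]
tool_rot: [3.141, 0.0, 3.031]
contact_force: [-0.6, -0.0, -0.2]
opening: 0.0003
```

apply_moves([
  {"tx": 0.0, "ty": 0.0, "tz": 0.0, "yaw": -1.58, "grip": -1},
  {"tx": 0.0, "ty": 0.0, "tz": 0.0, "yaw": -1.58, "grip": -1},
  {"tx": 0.0, "ty": 0.0, "tz": 0.0, "yaw": -1.58, "grip": -1},
  {"tx": 0.0, "ty": 0.0, "tz": 0.0, "yaw": -1.58, "grip": -1},
  {"tx": 0.0, "ty": 0.0, "tz": 0.0, "yaw": -1.58, "grip": -1},
  {"tx": 0.0, "ty": 0.0, "tz": 0.0, "yaw": -1.58, "grip": -1},
  {"tx": 0.0, "ty": 0.0, "tz": 0.02, "yaw": -1.58, "grip": -1},
  {"tx": 0.0, "ty": 0.0, "tz": 0.07, "yaw": -1.58, "grip": -1},
])

```text
time: 5.03
tool_pos: [0.4784, 0.0639, 0.1311]
tool_rot: [-3.135, 0.001, -1.752]
contact_force: [0.7, -0.8, -0.3]
opening: 0.0009
```

```bash
cat >> h.py <<'E'
D=np.array([.5188,.0386]);CY=-1.36
def centre(qdeg,h,r=36):
    f=np.deg2rad(CY+105-qdeg);u=np.array([np.cos(f),np.sin(f)]);n=np.array([-u[1],u[0]])
    return D+r/1e3*u+(h+7)/1e3*n
E
cat > look.py <<'E'
from cell import robot
from h import *
import sys
s=robot.observe();c=robot.get_calibration("wrist");print(s["time"],s["tool_pos"].round(4),np.rad2deg(s["tool_rot"]).round(1),s["qpos"].round(2),s["contact_force"].round(1))
p,d=robot.read_camera("wrist");n=sys.argv[1]; cv2.imwrite(f"pics/{n}.png",cv2.resize(p[:,:,::-1],(768,576),interpolation=2));np.savez(n+".npz",d=d,p=p,**c)
E
python3 look.py w2
python3 - <<'E'
from cell import robot
from h import *
s=robot.observe()
print(move(s,[*centre(0,27),.069],265))
w=np.load("w1.npz");c={k:w[k] for k in("camera_matrix","R","t")}
for q in [(22,346),(35,400),(50,480),(10,344),(60,505)]:
    o,dd=fray(c,q);print(q,o+dd/(c["R"]@dd)[2]*w["d"][q])
E
```

```text
5.025 [0.4784 0.0639 0.1311] [-1.796e+02  1.000e-01 -1.004e+02] [-0.03  0.37  1.78  0.    0.99 -2.99] [ 0.7 -0.8 -0.3]
(array([-0.0023, -0.0039,  0.055 ]), np.float64(-0.0861))
(22, 346) [0.63052901 0.13467828 0.00084988]
(35, 400) [7.05358365e-01 1.28353882e-01 5.03188147e-04]
(50, 480) [0.84200702 0.13352662 0.007145  ]
(10, 344) [0.62497221 0.14679392 0.01198969]
(60, 505) [ 9.07650842e-01  1.33191493e-01 -2.68933541e-04]
```

View pics/w2.png

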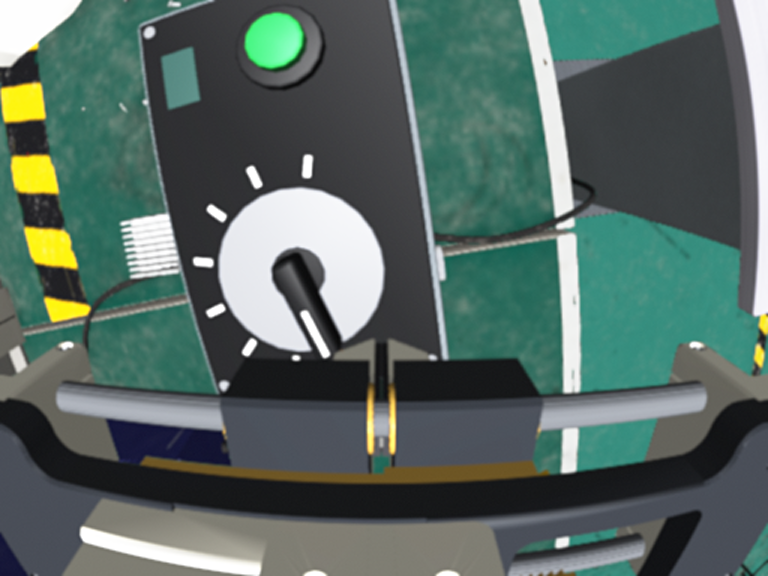

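Run:
```python
from cell import robot
from h import *
s=robot.observe();print(s["tool_pos"],s["tool_rot"])
print(move(s,[*centre(0,27),.069],260))
# clearance: body rect half y .095, half x .0375 vs cabinet corner quadrant
def clr(c,yaw):
    y=np.deg2rad(yaw);X=np.array([np.cos(y),np.sin(y)]);Y=np.array([np.sin(y),-np.cos(y)])
    P=[];t=np.linspace(-1,1,41)
    for a in t:
        for sg in(-1,1):
            P.append(c+X*.0375*a+Y*.095*sg);P.append(c+X*.0375*sg+Y*.095*a)
    P=np.array(P);K=np.array([.618,.130]);dd=np.maximum(K-P,0);return np.hypot(*dd.T).min()*1e3
for q in range(0,151,15):
    cc=centre(q,19);f=CY+105-q
    print(q,cc.round(3),"ideal",round(f+180), [(yw,round(clr(cc,yw))) for yw in (260,245,225,210,195,180,165,150,135)])
```

```text
[0.47342532 0.06397704 0.12406228] [ 3.13480265e+00 -8.44898857e-04 -1.74417086e+00]
(array([-0.0023, -0.0039,  0.055 ]), np.float64(0.0012))
0 [0.485 0.067] ideal 284 [(260, 53), (245, 75), (225, 101), (210, 109), (195, 107), (180, 95), (165, 72), (150, 53), (135, 45)]
15 [0.494 0.075] ideal 269 [(260, 42), (245, 65), (225, 89), (210, 98), (195, 97), (180, 87), (165, 64), (150, 44), (135, 34)]
30 [0.504 0.08 ] ideal 254 [(260, 32), (245, 56), (225, 78), (210, 86), (195, 85), (180, 77), (165, 53), (150, 34), (135, 22)]
45 [0.515 0.083] ideal 239 [(260, 27), (245, 49), (225, 68), (210, 75), (195, 74), (180, 65), (165, 42), (150, 23), (135, 11)]
60 [0.527 0.082] ideal 224 [(260, 25), (245, 44), (225, 61), (210, 65), (195, 63), (180, 54), (165, 30), (150, 11), (135, 3)]
75 [0.538 0.079] ideal 209 [(260, 27), (245, 43), (225, 55), (210, 58), (195, 53), (180, 43), (165, 19), (150, 0), (135, 0)]
90 [0.548 0.072] ideal 194 [(260, 32), (245, 44), (225, 53), (210, 52), (195, 45), (180, 33), (165, 10), (150, 0), (135, 0)]
105 [0.555 0.064] ideal 179 [(260, 39), (245, 49), (225, 54), (210, 50), (195, 40), (180, 25), (165, 2), (150, 0), (135, 0)]
120 [0.561 0.053] ideal 164 [(260, 48), (245, 56), (225, 57), (210, 50), (195, 38), (180, 20), (165, 0), (150, 0), (135, 0)]
135 [0.563 0.042] ideal 149 [(260, 59), (245, 65), (225, 64), (210, 54), (195, 38), (180, 17), (165, 4), (150, 9), (135, 6)]
150 [0.562 0.03 ] ideal 134 [(260, 70), (245, 76), (225, 72), (210, 60), (195, 42), (180, 19), (165, 15), (150, 19), (135, 15)]
```

apply_moves([
  {"tx": -0.002, "ty": 0.0, "tz": 0.03, "yaw": 0, "grip": -1},
  {"tx": -0.002, "ty": 0.0, "tz": 0.055, "yaw": 0, "grip": -1},
  {"tx": -0.002, "ty": 0.0, "tz": 0.055, "yaw": 0, "grip": -1},
  {"tx": -0.002, "ty": 0.0, "tz": 0.055, "yaw": 0, "grip": -1},
])

```text
time: 5.58
tool_pos: [0.4776, 0.0657, 0.076]
tool_rot: [-3.14, 0.0, -1.759]
contact_force: [0.3, -0.2, 0.8]
opening: 0.0004
```

```bash
python3 look.py w3
python3 - <<'E'
from cell import robot
from h import *
s=robot.observe();print(s["tool_pos"],s["tool_rot"])
for h in (19,12): print([move(s,[*centre(q,h),.069],260)[0] for q in (0,5,10,15,20,25)])
E
```

```text
5.575 [0.4776 0.0657 0.076 ] [-179.9    0.  -100.8] [-0.02  0.45  1.84  0.    0.85 -2.98] [ 0.3 -0.2  0.8]
[0.47785529 0.06562578 0.07614008] [-3.13934553e+00  4.71008454e-04 -1.75908011e+00]
[array([-0.0031, -0.0067,  0.0072]), array([-0.0064, -0.0088,  0.0072]), array([-0.0095, -0.0111,  0.0072]), array([-0.0124, -0.0137,  0.0072]), array([-0.015 , -0.0166,  0.0072]), array([-0.0174, -0.0196,  0.0072])]
[array([-0.006 , -0.0131,  0.0072]), array([-0.0087, -0.0154,  0.0072]), array([-0.0112, -0.0179,  0.0072]), array([-0.0135, -0.0206,  0.0072]), array([-0.0155, -0.0235,  0.0072]), array([-0.0173, -0.0266,  0.0072])]
```

View pics/w3.png

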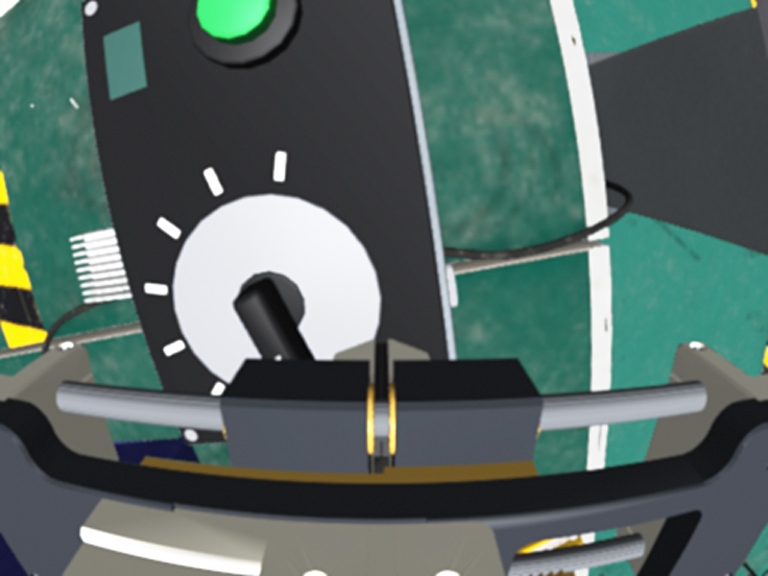

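apply_moves([
  {"tx": 0, "ty": 0, "tz": 0.007, "yaw": 0, "grip": -1},
  {"tx": -0.003, "ty": -0.0067, "tz": 0.007, "yaw": 0, "grip": -1},
  {"tx": -0.0064, "ty": -0.0088, "tz": 0.007, "yaw": 0, "grip": -1},
  {"tx": -0.0095, "ty": -0.0111, "tz": 0.007, "yaw": 0, "grip": -1},
  {"tx": -0.0095, "ty": -0.0111, "tz": 0.007, "yaw": 0, "grip": -1},
])

```text
time: 6.25
tool_pos: [0.49, 0.0731, 0.0677]
tool_rot: [-3.141, 0.0, -1.758]
contact_force: [-0.3, -0.4, -0.4]
opening: 0.0005
```

```bash
python3 look.py w4
python3 - <<'E'
from cell import robot
from h import *
s=robot.observe();print(s["tool_pos"],s["tool_rot"],s["contact_force"])
E
```

```text
6.25 [0.49   0.0731 0.0677] [-180.     0.  -100.7] [-0.01  0.48  1.81  0.    0.85 -2.96] [-0.3 -0.4 -0.4]
[0.48984651 0.07301302 0.0677463 ] [-3.14130813e+00  3.09808300e-04 -1.75818992e+00] [-0.18616203 -0.81151407 -0.52432491]
```

View pics/w4.png

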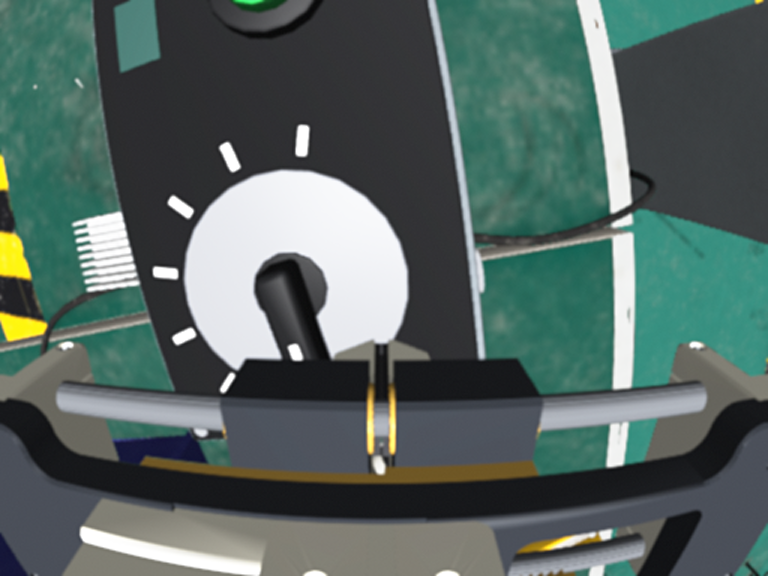

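```bash
cat > ang.py <<'E'
from h import *
import sys
def est(n):
    w=np.load(n+".npz");c={k:w[k] for k in("camera_matrix","R","t")};p=w["p"];best=[]
    pr=lambda P:np.array([fproj(c,x)[::-1] for x in P])
    tt=np.linspace(0,2*np.pi,60)
    def mask(P):
        m=np.zeros((384,512),np.uint8);cv2.fillPoly(m,[cv2.convexHull((pr(P)*16).astype(np.int32))],1,shift=4);return m>0
    ring=mask([[*(D+.045*np.array([np.cos(t),np.sin(t)])),.061] for t in tt])&~mask([[*(D+.016*np.array([np.cos(t),np.sin(t)])),.061] for t in tt])
    ring[232:]=0
    ring[218:,205:300]=0
    dark=p.max(2)<110
    for q in np.arange(-5,200,1.):
        f=np.deg2rad(CY+105-q);u=np.array([np.cos(f),np.sin(f)]);v=np.array([-u[1],u[0]])
        m=mask([[*(D+a*u+b*v),z] for a in(-.012,.044) for b in(-.007,.007) for z in(.061,.083)])
        best.append((np.sum((m!=dark)&ring)/ring.sum(),q))
    best.sort();return best[:3],ring.sum()
for n in sys.argv[1:]: print(n,est(n))
E
python3 ang.py w1 w2 w3 w4
```

```text
w1 ([(np.float64(0.0477119545938276), np.float64(0.0)), (np.float64(0.0477119545938276), np.float64(1.0)), (np.float64(0.04806669031571479), np.float64(2.0))], np.int64(5638))
w2 ([(np.float64(0.027723032453028512), np.float64(1.0)), (np.float64(0.02824858757062147), np.float64(3.0)), (np.float64(0.029562475364603862), np.float64(-1.0))], np.int64(7611))
w3 ([(np.float64(0.009012969883490877), np.float64(10.0)), (np.float64(0.009452626950978238), np.float64(7.0)), (np.float64(0.010002198285337436), np.float64(6.0))], np.int64(9098))
w4 ([(np.float64(0.008140642591149216), np.float64(5.0)), (np.float64(0.008227245171906122), np.float64(8.0)), (np.float64(0.008400450333419936), np.float64(4.0))], np.int64(11547))
```

Run:
```python
from cell import robot
from h import *
s=robot.observe()
for h in (16,13,10,7,4): print(h,move(s,[*centre(0,h),.068],260)[0])
```

```text
16 [ 0.0051  0.001  -0.0003]
13 [ 0.0039 -0.0018 -0.0003]
10 [ 0.0026 -0.0045 -0.0003]
7 [ 0.0014 -0.0072 -0.0003]
4 [ 0.0002 -0.01   -0.0003]
```

apply_moves([
  {"tx": 0.002, "ty": -0.002, "tz": 0, "yaw": 0, "grip": -1},
  {"tx": 0.002, "ty": -0.0045, "tz": 0, "yaw": 0, "grip": -1},
  {"tx": 0.002, "ty": -0.0045, "tz": 0, "yaw": 0, "grip": -1},
])

```text
time: 6.68
tool_pos: [0.4943, 0.0698, 0.0679]
tool_rot: [-3.141, 0.0, -1.759]
contact_force: [-0.4, 0.6, 0.1]
opening: 0.0004
```

apply_moves([
  {"tx": 0, "ty": -0.0015, "tz": 0, "yaw": 0, "grip": -1},
  {"tx": 0, "ty": -0.003, "tz": 0, "yaw": 0, "grip": -1},
  {"tx": 0, "ty": -0.003, "tz": 0, "yaw": 0, "grip": -1},
])

```text
time: 7.05
tool_pos: [0.4969, 0.0694, 0.0678]
tool_rot: [-3.141, 0.0, -1.758]
contact_force: [-0.9, -0.5, -0.7]
opening: 0.0006
```

```bash
python3 look.py w5; python3 ang.py w5
```

```text
7.05 [0.4969 0.0694 0.0678] [-180.     0.  -100.8] [-0.01  0.49  1.79  0.    0.86 -2.97] [-0.9 -0.5 -0.7]
w5 ([(np.float64(0.0009964670712926896), np.float64(25.0)), (np.float64(0.0012682308180088776), np.float64(23.0)), (np.float64(0.0013588187335809403), np.float64(24.0))], np.int64(11039))
```

View pics/w5.png

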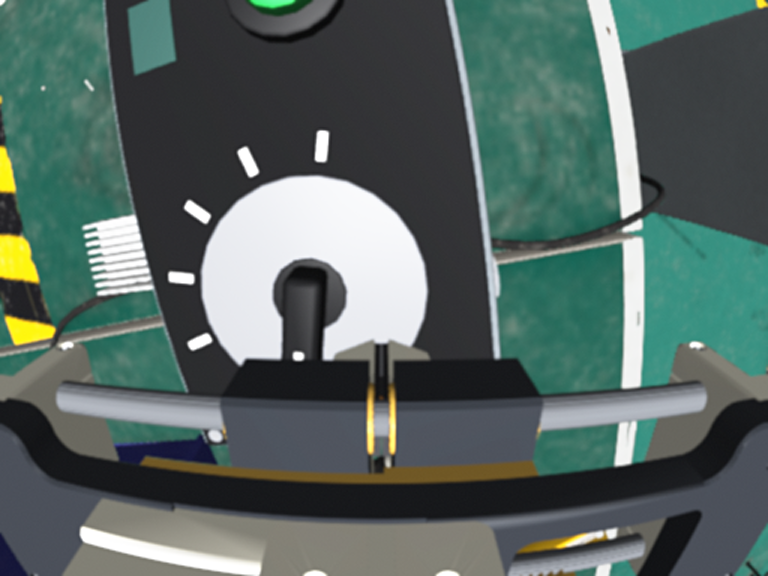

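```bash
cat > h2.py <<'E'
from cell import robot
from h import *
def rel(s):
    v=(s["tool_pos"][:2]-D)*1e3
    for q in range(0,181,10):
        f=np.deg2rad(CY+105-q);u=np.array([np.cos(f),np.sin(f)]);n=np.array([-u[1],u[0]])
        if abs(v@n-7)<45 and v@u>10: print("q",q,"radial",round(v@u,1),"gap to face from centre",round(v@n-7,1))
if __name__=="__main__":
    s=robot.observe();print(s["time"],s["tool_pos"].round(4),s["contact_force"].round(2));rel(s)
E
python3 h2.py
```

```text
7.1 [0.4968 0.0694 0.0677] [-0.34  0.97  0.28]
q 0 radial 35.1 gap to face from centre 7.2
q 10 radial 32.1 gap to face from centre 13.0
q 20 radial 28.2 gap to face from centre 18.3
q 30 radial 23.3 gap to face from centre 22.8
q 40 radial 17.8 gap to face from centre 26.4
q 50 radial 11.7 gap to face from centre 29.0
```

apply_moves([
  {"tx": 0.01, "ty": 0.008, "tz": 0, "yaw": 0, "grip": -1},
  {"tx": 0.01, "ty": 0.008, "tz": 0, "yaw": 0, "grip": -1},
])

```text
time: 7.35
tool_pos: [0.4858, 0.0605, 0.0676]
tool_rot: [3.14, -0.0, -1.759]
contact_force: [1.1, -0.2, -0.1]
opening: 0.0005
```

```bash
python3 look.py w6; python3 ang.py w6;python3 h2.py
```

```text
7.35 [0.4858 0.0605 0.0676] [ 179.9   -0.  -100.8] [-0.03  0.48  1.82 -0.    0.84 -2.99] [ 1.1 -0.2 -0.1]
w6 ([(np.float64(0.00046067027525048944), np.float64(18.0)), (np.float64(0.0005758378440631119), np.float64(29.0)), (np.float64(0.0006910054128757342), np.float64(15.0))], np.int64(8683))
7.4 [0.4864 0.0607 0.0677] [ 0.09 -0.09  0.48]
q 0 radial 29.1 gap to face from centre 19.2
q 10 radial 24.1 gap to face from centre 23.9
q 20 radial 18.4 gap to face from centre 27.6
q 30 radial 12.1 gap to face from centre 30.3
```

View pics/w6.png

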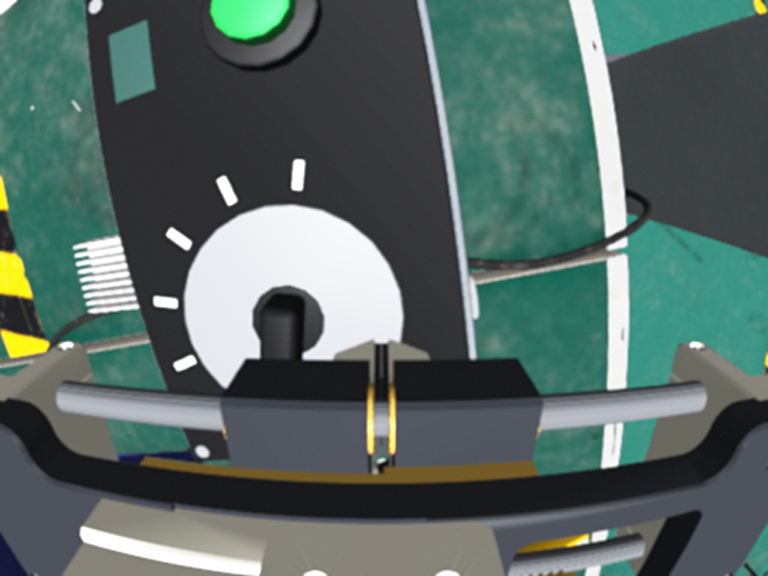

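```bash
cat > wp.py <<'E'
from cell import robot
from h import *
import sys
s=robot.observe();yaw=float(sys.argv[1])
for a in sys.argv[2:]:
    v=[float(x) for x in a.split(",")]
    print(a,move(s,[*centre(v[0],v[1],*(v[2:3])),.068],yaw))
E
python3 wp.py 245 30,26 35,20 40,14 45,12 50,12
```

```text
30,26 (array([-0.0234, -0.0066, -0.0003]), np.float64(0.248))
35,20 (array([-0.0247, -0.016 , -0.0003]), np.float64(0.248))
40,14 (array([-0.0246, -0.0254, -0.0003]), np.float64(0.248))
45,12 (array([-0.0247, -0.0308, -0.0003]), np.float64(0.248))
50,12 (array([-0.025 , -0.0343, -0.0003]), np.float64(0.248))
```

apply_moves([
  {"tx": -0.02, "ty": -0.003, "tz": 0, "yaw": 0.12, "grip": -1},
  {"tx": -0.0234, "ty": -0.0066, "tz": 0, "yaw": 0.25, "grip": -1},
  {"tx": -0.0246, "ty": -0.016, "tz": 0, "yaw": 0.25, "grip": -1},
  {"tx": -0.0246, "ty": -0.0215, "tz": 0, "yaw": 0.25, "grip": -1},
  {"tx": -0.0246, "ty": -0.0255, "tz": 0, "yaw": 0.25, "grip": -1},
  {"tx": -0.0246, "ty": -0.0255, "tz": 0, "yaw": 0.25, "grip": -1},
])

```text
time: 8.15
tool_pos: [0.5171, 0.0802, 0.0677]
tool_rot: [-3.141, 0.0, -2.008]
contact_force: [0.7, -0.0, 0.1]
opening: 0.0006
```

```bash
python3 look.py w7; python3 ang.py w7;python3 h2.py; python3 wp.py 245 40,12 45,12 50,12
```

```text
8.15 [0.5171 0.0802 0.0677] [-180.     0.  -115.1] [ 0.01  0.52  1.73 -0.    0.89 -2.7 ] [ 0.7 -0.   0.1]
w7 ([(np.float64(0.011680678520943382), np.float64(57.0)), (np.float64(0.011829476973439477), np.float64(56.0)), (np.float64(0.013019864593408228), np.float64(55.0))], np.int64(13441))
8.2 [0.5168 0.0802 0.0677] [0.23 0.15 0.93]
q 0 radial 40.9 gap to face from centre -14.9
q 10 radial 41.6 gap to face from centre -7.7
q 20 radial 41.1 gap to face from centre -0.4
q 30 radial 39.4 gap to face from centre 6.6
q 40 radial 36.4 gap to face from centre 13.2
q 50 radial 32.3 gap to face from centre 19.2
q 60 radial 27.3 gap to face from centre 24.5
q 70 radial 21.4 gap to face from centre 28.7
q 80 radial 14.9 gap to face from centre 31.9
40,12 (array([ 0.0004, -0.0012, -0.0003]), np.float64(-0.001))
45,12 (array([-0.001 , -0.0045, -0.0003]), np.float64(-0.001))
50,12 (array([-0.0022, -0.0078, -0.0003]), np.float64(-0.001))
```

View pics/w7.png

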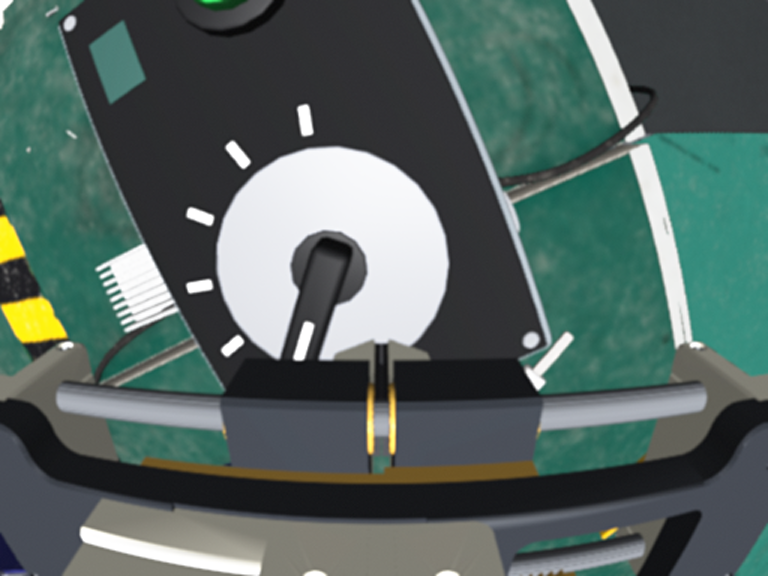

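```bash
python3 wp.py 220 55,28 60,28 65,24 70,20 75,19 80,18.5
```

```text
55,28 (array([-0.0075,  0.0041, -0.0003]), np.float64(0.4353))
60,28 (array([-0.0094,  0.0001, -0.0003]), np.float64(0.4353))
65,24 (array([-0.0092, -0.0076, -0.0003]), np.float64(0.4353))
70,20 (array([-0.0079, -0.015 , -0.0003]), np.float64(0.4353))
75,19 (array([-0.0076, -0.0198, -0.0003]), np.float64(0.4353))
80,18.5 (array([-0.007 , -0.024 , -0.0003]), np.float64(0.4353))
```

apply_moves([
  {"tx": -0.0075, "ty": 0.004, "tz": 0, "yaw": 0.18, "grip": -1},
  {"tx": -0.0095, "ty": 0.001, "tz": 0, "yaw": 0.36, "grip": -1},
  {"tx": -0.0092, "ty": -0.0076, "tz": 0, "yaw": 0.435, "grip": -1},
  {"tx": -0.008, "ty": -0.015, "tz": 0, "yaw": 0.435, "grip": -1},
  {"tx": -0.0076, "ty": -0.0198, "tz": 0, "yaw": 0.435, "grip": -1},
  {"tx": -0.007, "ty": -0.024, "tz": 0, "yaw": 0.435, "grip": -1},
  {"tx": -0.007, "ty": -0.024, "tz": 0, "yaw": 0.435, "grip": -1},
])

```text
time: 9.07
tool_pos: [0.5418, 0.0764, 0.0678]
tool_rot: [-3.141, 0.001, -2.443]
contact_force: [-0.3, -0.5, 0.6]
opening: 0.0003
```

```bash
python3 look.py w8; python3 ang.py w8;python3 h2.py; python3 wp.py 220 80,18 80,16 80,14
```

```text
9.075 [0.5418 0.0764 0.0678] [-180.    0. -140.] [ 0.    0.56  1.66 -0.    0.92 -2.27] [-0.3 -0.5  0.6]
w8 ([(np.float64(0.020934423956744767), np.float64(89.0)), (np.float64(0.021211701095244697), np.float64(90.0)), (np.float64(0.021696936087619575), np.float64(91.0))], np.int64(14426))
9.125 [0.5416 0.0765 0.0678] [0.08 0.06 0.02]
q 0 radial 31.5 gap to face from centre -38.1
q 10 radial 36.4 gap to face from centre -32.2
q 20 radial 40.2 gap to face from centre -25.5
q 30 radial 42.8 gap to face from centre -18.2
q 40 radial 44.1 gap to face from centre -10.6
q 50 radial 44.1 gap to face from centre -2.9
q 60 radial 42.7 gap to face from centre 4.7
q 70 radial 40.0 gap to face from centre 11.9
q 80 radial 36.1 gap to face from centre 18.6
q 90 radial 31.1 gap to face from centre 24.5
q 100 radial 25.2 gap to face from centre 29.4
q 110 radial 18.5 gap to face from centre 33.2
q 120 radial 11.2 gap to face from centre 35.8
80,18 (array([ 0.0003, -0.0005, -0.0002]), np.float64(0.0002))
80,16 (array([ 0.0008, -0.0025, -0.0002]), np.float64(0.0002))
80,14 (array([ 0.0014, -0.0044, -0.0002]), np.float64(0.0002))
```

View pics/w8.png

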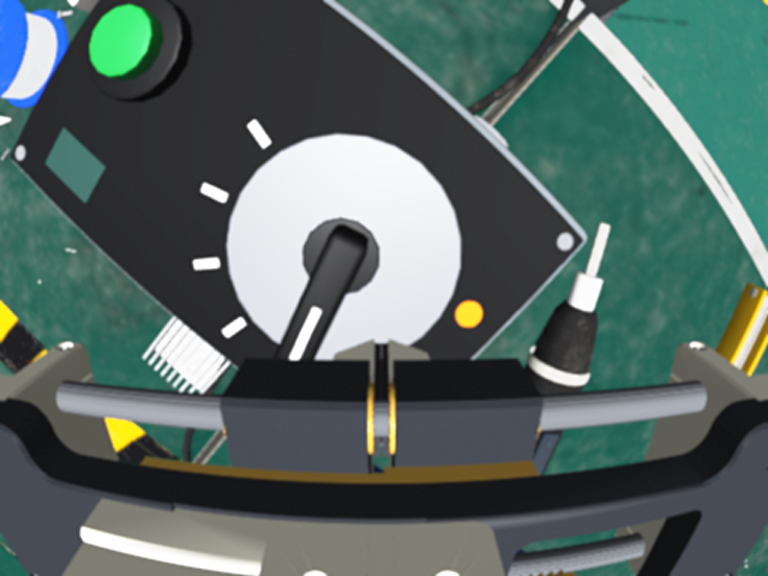

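```bash
python3 wp.py 205 90,29 95,26 100,23 105,21 110,20
```

```text
90,29 (array([-0.0064,  0.0019, -0.0002]), np.float64(0.262))
95,26 (array([-0.0061, -0.0049, -0.0002]), np.float64(0.262))
100,23 (array([-0.0049, -0.0116, -0.0002]), np.float64(0.262))
105,21 (array([-0.0037, -0.0172, -0.0002]), np.float64(0.262))
110,20 (array([-0.0025, -0.0218, -0.0002]), np.float64(0.262))
```

apply_moves([
  {"tx": -0.0055, "ty": 0.002, "tz": 0, "yaw": 0.18, "grip": -1},
  {"tx": -0.0064, "ty": 0.001, "tz": 0, "yaw": 0.26, "grip": -1},
  {"tx": -0.006, "ty": -0.005, "tz": 0, "yaw": 0.26, "grip": -1},
  {"tx": -0.005, "ty": -0.0116, "tz": 0, "yaw": 0.26, "grip": -1},
  {"tx": -0.0037, "ty": -0.0172, "tz": 0, "yaw": 0.26, "grip": -1},
  {"tx": -0.0025, "ty": -0.0215, "tz": 0, "yaw": 0.26, "grip": -1},
  {"tx": -0.0025, "ty": -0.0215, "tz": 0, "yaw": 0.26, "grip": -1},
])

```text
time: 10.0
tool_pos: [0.5574, 0.0612, 0.0678]
tool_rot: [-3.141, 0.001, -2.704]
contact_force: [-0.1, 0.6, 0.4]
opening: 0.0004
```

```bash
python3 look.py w9; python3 ang.py w9;python3 h2.py; python3 wp.py 205 110,18 110,16
```

```text
10.0 [0.5574 0.0612 0.0678] [-180.     0.  -154.9] [-0.03  0.58  1.62 -0.    0.94 -2.04] [-0.1  0.6  0.4]
w9 ([(np.float64(0.02815659135626569), np.float64(118.0)), (np.float64(0.02842798018861524), np.float64(120.0)), (np.float64(0.029445688309926048), np.float64(119.0))], np.int64(14739))
10.05 [0.5573 0.0614 0.0677] [ 0.32 -0.25 -0.98]
q 20 radial 27.0 gap to face from centre -42.7
q 30 radial 32.7 gap to face from centre -37.5
q 40 radial 37.5 gap to face from centre -31.3
q 50 radial 41.2 gap to face from centre -24.4
q 60 radial 43.6 gap to face from centre -17.0
q 70 radial 44.7 gap to face from centre -9.3
q 80 radial 44.4 gap to face from centre -1.5
q 90 radial 42.8 gap to face from centre 6.1
q 100 radial 39.8 gap to face from centre 13.3
q 110 radial 35.7 gap to face from centre 20.0
q 120 radial 30.5 gap to face from centre 25.7
q 130 radial 24.3 gap to face from centre 30.5
q 140 radial 17.4 gap to face from centre 34.2
q 150 radial 10.0 gap to face from centre 36.6
110,18 (array([ 0.0008, -0.0018, -0.0003]), np.float64(0.0016))
110,16 (array([ 0.0018, -0.0035, -0.0003]), np.float64(0.0016))
```

View pics/w9.png

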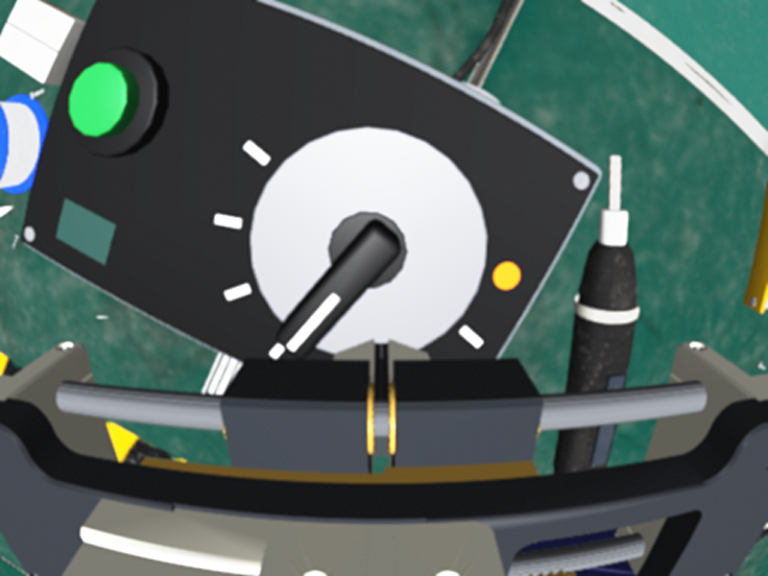

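```bash
python3 wp.py 195 120,28,30 125,26,30 130,23,30 135,21,30 140,19.5,30
```

```text
120,28,30 (array([-0.0011,  0.002 , -0.0003]), np.float64(0.1762))
125,26,30 (array([-0.0001, -0.0034, -0.0003]), np.float64(0.1762))
130,23,30 (array([ 0.0024, -0.0091, -0.0003]), np.float64(0.1762))
135,21,30 (array([ 0.0046, -0.0139, -0.0002]), np.float64(0.1762))
140,19.5,30 (array([ 0.0069, -0.0181, -0.0002]), np.float64(0.1762))
```

apply_moves([
  {"tx": -0.001, "ty": 0.002, "tz": 0, "yaw": 0.175, "grip": -1},
  {"tx": 0.0, "ty": -0.0034, "tz": 0, "yaw": 0.175, "grip": -1},
  {"tx": 0.0024, "ty": -0.009, "tz": 0, "yaw": 0.175, "grip": -1},
  {"tx": 0.0046, "ty": -0.0139, "tz": 0, "yaw": 0.175, "grip": -1},
  {"tx": 0.0068, "ty": -0.018, "tz": 0, "yaw": 0.175, "grip": -1},
  {"tx": 0.0068, "ty": -0.018, "tz": 0, "yaw": 0.175, "grip": -1},
])

```text
time: 10.8
tool_pos: [0.5586, 0.0419, 0.0677]
tool_rot: [-3.141, 0.0, -2.879]
contact_force: [0.4, 0.5, -0.6]
opening: 0.0007
```

```bash
python3 look.py w10; python3 ang.py w10;python3 h2.py|grep -E "^1|q 1[3-6]"; python3 wp.py 195 140,17,30 140,15,30
```

```text
10.8 [0.5586 0.0419 0.0677] [-180.     0.  -164.9] [-0.06  0.58  1.63 -0.    0.94 -1.9 ] [ 0.4  0.5 -0.6]
w10 ([(np.float64(0.03645871159851841), np.float64(148.0)), (np.float64(0.03805650374028615), np.float64(147.0)), (np.float64(0.04001743045972837), np.float64(149.0))], np.int64(13769))
10.85 [0.5586 0.0422 0.0678] [-0.1   0.12 -0.59]
q 130 radial 34.1 gap to face from centre 13.9
q 140 radial 29.9 gap to face from centre 19.5
q 150 radial 24.9 gap to face from centre 24.3
q 160 radial 19.1 gap to face from centre 28.1
140,17,30 (array([ 0.0019, -0.0016, -0.0002]), np.float64(0.0013))
140,15,30 (array([ 0.0035, -0.0029, -0.0002]), np.float64(0.0013))
```

View pics/w10.png

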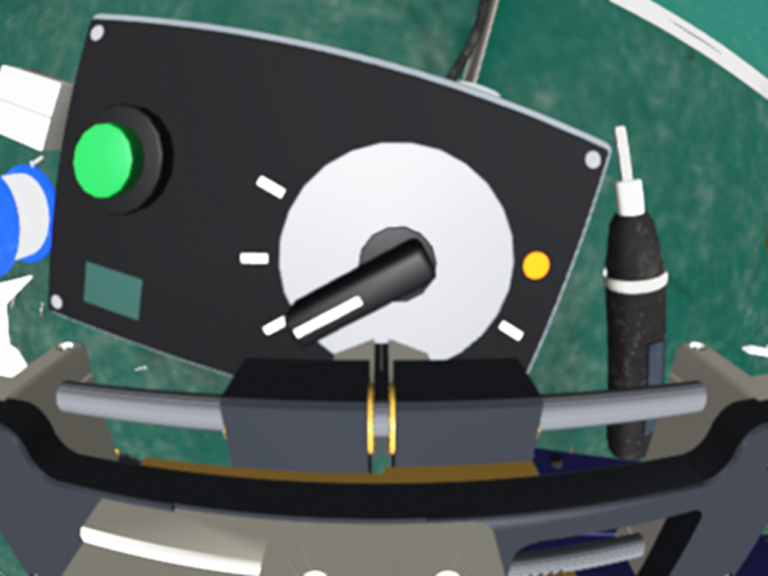

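apply_moves([
  {"tx": -0.003, "ty": 0.01, "tz": 0, "yaw": 0, "grip": -1},
  {"tx": -0.003, "ty": 0.01, "tz": -0.03, "yaw": 0, "grip": -1},
  {"tx": -0.003, "ty": 0.01, "tz": -0.08, "yaw": 0, "grip": -1},
  {"tx": -0.003, "ty": 0.01, "tz": -0.13, "yaw": 0, "grip": -1},
  {"tx": -0.003, "ty": 0.01, "tz": -0.13, "yaw": 0, "grip": -1},
])

```text
time: 11.48
tool_pos: [0.561, 0.0538, 0.2021]
tool_rot: [-3.139, 0.009, -2.877]
contact_force: [0.2, 0.2, -0.2]
opening: 0.0007
```

```bash
python3 wp.py 100
python3 - <<'E'
from cell import robot
from h import *
s=robot.observe();print(s["tool_pos"]);print(move(s,[.5037,-.0826,.2],100))
E
```

```text
[0.5610185  0.05382782 0.20211665]
(array([ 0.091 , -0.1167,  0.0016]), np.float64(1.6604))
```

apply_moves([
  {"tx": 0.02, "ty": -0.05, "tz": 0, "yaw": 0.18, "grip": -1},
  {"tx": 0.091, "ty": -0.117, "tz": 0, "yaw": 1.45, "grip": -1},
  {"tx": 0.091, "ty": -0.117, "tz": 0, "yaw": 1.45, "grip": -1},
  {"tx": 0.091, "ty": -0.117, "tz": 0, "yaw": 1.45, "grip": -1},
  {"tx": 0.091, "ty": -0.117, "tz": 0, "yaw": 1.45, "grip": -1},
  {"tx": 0.091, "ty": -0.117, "tz": 0, "yaw": 1.45, "grip": -1},
  {"tx": 0.091, "ty": -0.117, "tz": 0, "yaw": 1.45, "grip": -1},
  {"tx": 0.091, "ty": -0.117, "tz": 0, "yaw": 1.45, "grip": -1},
])

```text
time: 12.48
tool_pos: [0.501, -0.0829, 0.1966]
tool_rot: [-3.14, -0.001, 1.95]
contact_force: [0.6, 0.5, 0.0]
opening: 0.0003
```

apply_moves([
  {"tx": 0, "ty": 0, "tz": 0, "yaw": 0.21, "grip": -1},
  {"tx": 0, "ty": 0, "tz": 0, "yaw": 0.21, "grip": -1},
  {"tx": 0, "ty": 0, "tz": 0, "yaw": 0.21, "grip": -1},
])

```text
time: 12.85
tool_pos: [0.5012, -0.0832, 0.1972]
tool_rot: [-3.141, -0.001, 1.748]
contact_force: [-0.1, 0.3, -0.0]
opening: 0.0002
```

```bash
python3 look.py w11; python3 ang.py w11
python3 - <<'E'
from cell import robot
from h import *
s=robot.observe();print(s["tool_pos"],s["tool_rot"]);print(move(s,[.5037,-.0826,.08],100))
E
```

```text
12.85 [ 0.5012 -0.0832  0.1972] [-180.    -0.   100.2] [-0.32  0.34  1.62  0.    1.19 -0.49] [-0.1  0.3 -0. ]
w11 ([(np.float64(0.05306859205776173), np.float64(148.0)), (np.float64(0.056137184115523465), np.float64(151.0)), (np.float64(0.056137184115523465), np.float64(152.0))], np.int64(5540))
[ 0.5012415  -0.0833257   0.19733513] [-3.14105522e+00 -3.95949188e-04  1.74788447e+00]
(array([0.0002, 0.0026, 0.1173]), np.float64(0.0026))
```

View pics/w11.png

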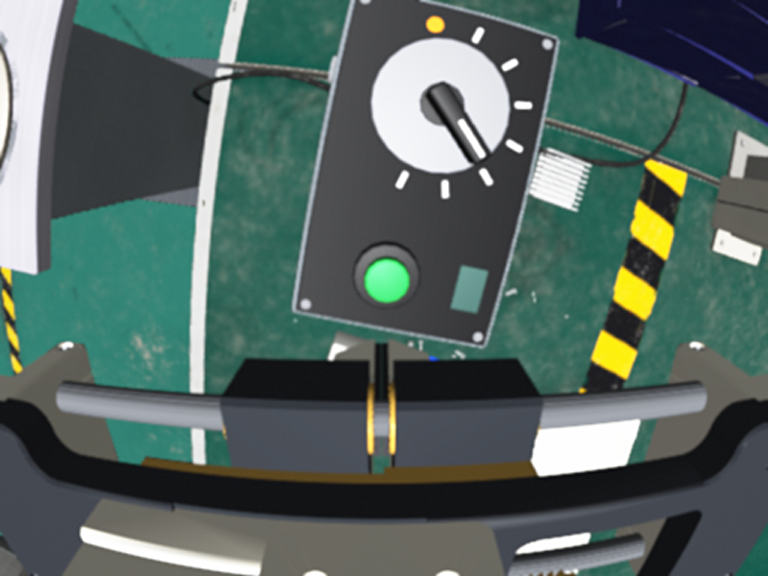

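The lever points at the sixth mark (row 178, col 486), counting the dot at (25, 436) as one. I'll refine the button position from this view.

Run:
```python
from cell import robot
from h import *
for n in ("w1","w11"):
    w=np.load(n+".npz");c={k:w[k] for k in("camera_matrix","R","t")};g=w["p"].astype(int)
    m=((g[...,1]-g[...,0]>80)&(g[...,1]-g[...,2]>60)&(g[...,1]>130)).astype(np.uint8)
    k,l,st,ce=cv2.connectedComponentsWithStats(m);i=1+np.argmax(st[1:,4]);print(n,ce[i],st[i],atz(*fray(c,ce[i][::-1]),.074))
s=robot.observe();print(move(s,[.5037,-.0826,.08],100))
```

```text
w1 [238.82802548 211.77866242] [225 198  29  28 628] [ 0.50377738 -0.08217383  0.074     ]
w11 [257.45611511 186.68489209] [243 172  30  30 695] [ 0.50407252 -0.08184009  0.074     ]
(array([0.0002, 0.0026, 0.1173]), np.float64(0.0026))
```

apply_moves([
  {"tx": 0.001, "ty": 0.003, "tz": 0.05, "yaw": 0, "grip": -1},
  {"tx": 0.001, "ty": 0.003, "tz": 0.1, "yaw": 0, "grip": -1},
  {"tx": 0.001, "ty": 0.003, "tz": 0.118, "yaw": 0, "grip": -1},
  {"tx": 0.001, "ty": 0.003, "tz": 0.118, "yaw": 0, "grip": -1},
  {"tx": 0.001, "ty": 0.003, "tz": 0.118, "yaw": 0, "grip": -1},
])

```text
time: 13.52
tool_pos: [0.5048, -0.0823, 0.0806]
tool_rot: [3.14, 0.001, 1.746]
contact_force: [0.2, 0.7, 0.2]
opening: 0.0001
```

```bash
python3 look.py w12
python3 - <<'E'
from cell import robot
from h import *
s=robot.observe();print(s["tool_pos"],s["contact_force"])
E
```

```text
13.525 [ 0.5048 -0.0823  0.0806] [179.9   0.  100. ] [-0.31  0.49  1.75  0.    0.9  -0.49] [0.2 0.7 0.2]
[ 0.50495988 -0.08230934  0.08081176] [-0.1954901  -0.12003603  0.55608538]
```

View pics/w12.png

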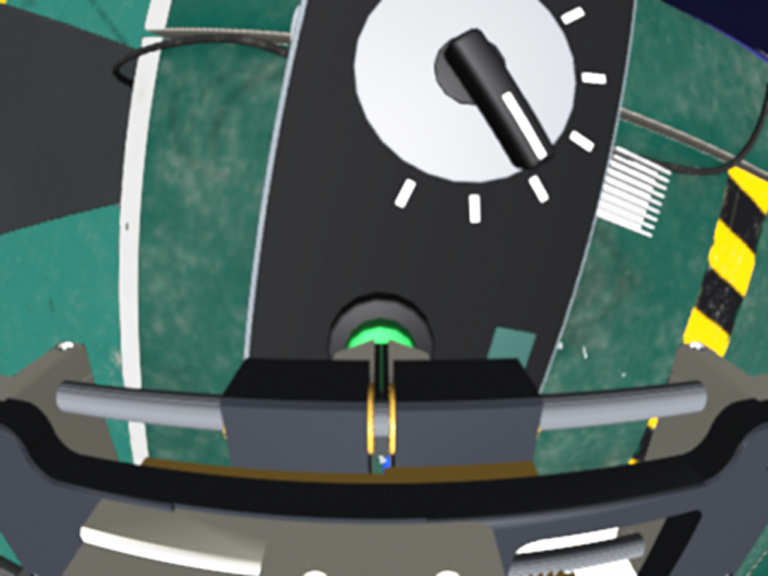

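The fingers are centred over the button (row 340, col 381) and the lever is still at mark six. Now I press.

apply_moves([
  {"tx": 0, "ty": 0, "tz": 0.004, "yaw": 0, "grip": -1},
  {"tx": 0, "ty": 0, "tz": 0.008, "yaw": 0, "grip": -1},
  {"tx": 0, "ty": 0, "tz": 0.01, "yaw": 0, "grip": -1},
  {"tx": 0, "ty": 0, "tz": 0.0115, "yaw": 0, "grip": -1},
  {"tx": 0, "ty": 0, "tz": 0.0115, "yaw": 0, "grip": -1},
  {"tx": 0, "ty": 0, "tz": 0.0115, "yaw": 0, "grip": -1},
])

```text
time: 14.32
tool_pos: [0.5053, -0.0824, 0.0717]
tool_rot: [3.138, 0.002, 1.745]
contact_force: [-7.1, 1.7, 30.6]
opening: 0.0
```

apply_moves([
  {"tx": 0, "ty": 0, "tz": -0.002, "yaw": 0, "grip": -1},
])

```text
time: 14.45
tool_pos: [0.5052, -0.0824, 0.0723]
tool_rot: [3.138, 0.002, 1.745]
contact_force: [0.1, -0.3, 5.0]
opening: 0.0002
```

```bash
python3 look.py w13
python3 - <<'E'
from cell import robot
from h import *
s=robot.observe();print(s["tool_pos"],s["contact_force"],s["torque"])
w=np.load("w13.npz");cv2.imwrite("pics/w13c.png",cv2.resize(w["p"][170:270,190:330,::-1],(800,571),interpolation=2))
E
```

```text
14.45 [ 0.5052 -0.0824  0.0723] [1.798e+02 1.000e-01 1.000e+02] [-0.31  0.5   1.76  0.    0.88 -0.49] [ 0.1 -0.3  5. ]
[ 0.50523929 -0.08240546  0.07206628] [-1.98412861  0.5890041  14.61245727] [0.05960226 0.2720643  0.01441228]
```

View pics/w13c.png

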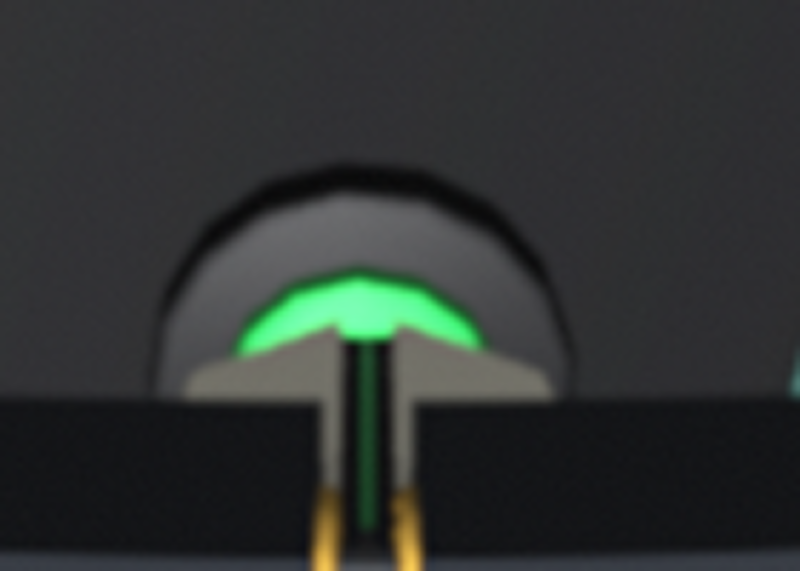

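apply_moves([
  {"tx": 0, "ty": 0, "tz": -0.004, "yaw": 0, "grip": -1},
  {"tx": 0, "ty": 0, "tz": -0.012, "yaw": 0, "grip": -1},
  {"tx": 0, "ty": 0, "tz": -0.05, "yaw": 0, "grip": -1},
  {"tx": 0, "ty": 0, "tz": -0.1, "yaw": 0, "grip": -1},
  {"tx": 0, "ty": 0, "tz": -0.13, "yaw": 0, "grip": -1},
  {"tx": 0, "ty": 0, "tz": -0.13, "yaw": 0, "grip": -1},
])

```text
time: 15.25
tool_pos: [0.5049, -0.0823, 0.2023]
tool_rot: [3.138, 0.002, 1.745]
contact_force: [0.1, -0.2, -0.4]
opening: 0.0005
```

```bash
python3 look.py w14; python3 ang.py w14
python3 - <<'E'
from cell import robot
from h import *
import cv2
p,d=robot.read_camera("side");cv2.imwrite("pics/side1.png",cv2.resize(p[170:300,195:335,::-1],(700,560),interpolation=2))
for n in ("w11","w14"):
    w=np.load(n+".npz");print(n,np.median(w["d"][183:190,254:261]) if n=="w11" else "")
E
```

```text
15.25 [ 0.5049 -0.0823  0.2023] [1.798e+02 1.000e-01 1.000e+02] [-0.31  0.34  1.6   0.    1.2  -0.49] [ 0.1 -0.2 -0.4]
w14 ([(np.float64(0.05723282089275792), np.float64(151.0)), (np.float64(0.05778847934802741), np.float64(148.0)), (np.float64(0.05778847934802741), np.float64(153.0))], np.int64(5399))
w11 0.2871061
w14
```

View pics/w14.png

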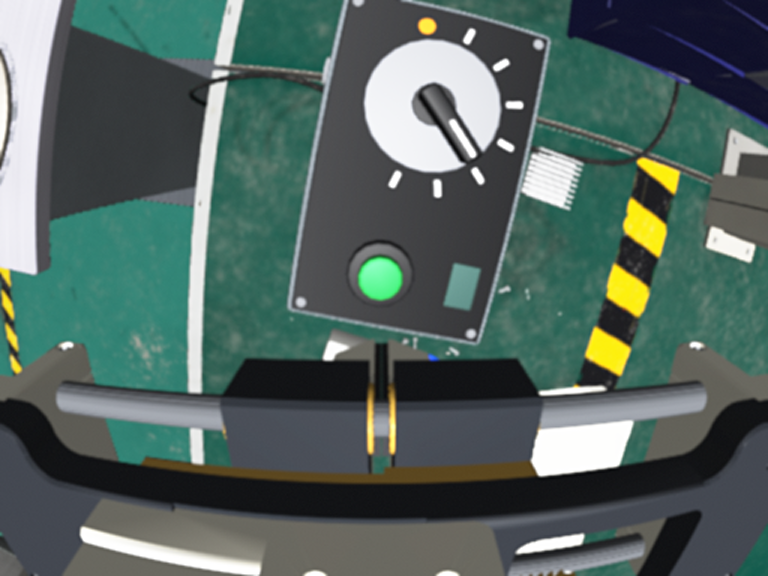

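View pics/side1.png

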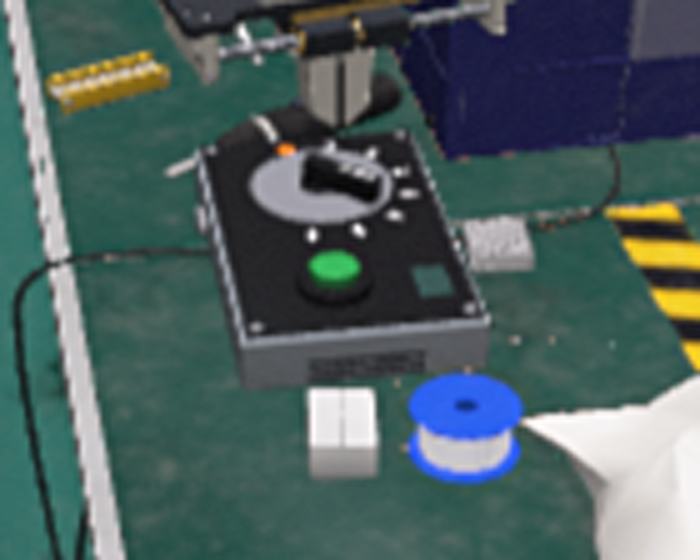

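Run:
```python
from h import *
for n in ("w12","w13","w14"):
    w=np.load(n+".npz");c={k:w[k] for k in("camera_matrix","R","t")};g=w["p"].astype(int)
    m=((g[...,1]-g[...,0]>80)&(g[...,1]-g[...,2]>60)&(g[...,1]>130)).astype(np.uint8)
    if n!="w13": pass
    def z(q): o,dd=fray(c,q);return (o+dd/(c["R"]@dd)[2]*w["d"][q])[2]
    m=cv2.erode(m,np.ones((2,2)));Q=np.argwhere(m); Q=[q for q in Q if q[0]>160]
    print(n,len(Q),"green z",np.median([z(tuple(q)) for q in Q]))
    # panel and collar refs
    print(" panel",z((200,215)) if n!="w14" else z((200,215)))
    q0=np.round(fproj(c,[.504+.0,-.0625,.068])).astype(int);print(" collar",[round(float(z((q0[0]+i,q0[1]))),4) for i in(-1,0,1)])
```

```text
w12 299 green z 0.07837399272443182
 panel 0.05567508220950751
 collar [0.0683, 0.068, 0.069]
w13 248 green z 0.07234848038367836
 panel 0.05715969602680493
 collar [0.0685, 0.068, 0.0696]
w14 608 green z 0.07854045426227446
 panel 0.057426463053048105
 collar [0.0696, 0.0697, 0.0689]
```

```bash
python3 -c "
from cell import robot
print(robot.hand_in())"
```

```text
the job is handed in; nothing more can be done
None
```

The selector is in position six, and the green button was pressed once there and came back up. I handed the job in at about 15 s; no verdict was reported.

- **Selector:** It started at position one. I pushed it with the closed fingertips against the side of the lever, one click at a time, and looked after each click. It never went past six.
- **Position check:** The final overhead picture shows the lever pointing at the sixth mark. The measured angle was about 148–151°, against 150° for position six.
- **Button:** Depth showed its top at 78.4 mm before the press, 72.3 mm while held down (about 6 mm, full travel) and 78.5 mm afterwards.
- **Bystanders:** The controller, carton, spool, heat sink and the other things I could see looked undisturbed in the last pictures. The fan and caliper were not in those views. The arm ended clear, with about 0 N on it.

Two things did not match what I expected:
- **Button height:** The button's top measured about 4 mm higher than the listed 18 mm above the panel. My press therefore bottomed out early, and the force briefly reached about 31 N, more than needed but within the limits.
- **Angle readings:** The angle measurement was uncertain during the first click, giving 15–29°. I judged position two from the picture instead, and the later clicks confirmed the count.

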